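# Show the overhead camera the turning order

### The arm

A 6-joint arm with a two-finger parallel gripper is mounted at the origin on the work surface. World frame = base frame: x ahead of the robot, y to its left, z up, the work surface at z = 0. Lengths are in m, angles in rad, forces in N, time in s.
With the tool pointing down it reaches from about 0.35 to 0.925 m from the base axis. Payload 6.4 kg.
Tool frame: the origin (TCP) lies between the finger pads, 19 mm behind the fingertips; this is the grasp point; z points along the fingers, y is the line along which they close (so a half turn about z gives the same grasp; the last joint's range is limited). The gripper opens to 94 mm and grips with 3 to 60 N. Pads are 16 mm wide; open, the fingers measure 119 mm over their backs; the gripper's body (75 mm by 177 mm) begins 78 mm behind the grasp point.
Start: joints at [1.134, 0.245, 1.558, -0, 1.339, -0.174], TCP at [0.169, 0.628, 0.224] pointing down, gripper open.
Joint ranges: [-3.13, 3.13], [-1.02, 2.26], [0.13, 2.54], [-0.95, 4.09], [0.21, 2.88], [-2.74, 2.74]. Speed limits (rad/s): [2.57, 2.57, 3.14, 3.14, 3.14, 3.14].

### API

Orientations are given as a unit quaternion [x, y, z, w].
In Python, from bench import r gives the robot as it stands.
- The arm moves only by the tool arm_command, never from a script. Its arguments are lists of equal length, an entry for each row: "travel": the shift along the tool's x, y, z as a fraction of full scale, a list of three; "angular": the turn, a rotation vector about the tool's x, y, z as a fraction of full scale, a list of three; "grip": the opening, from 0 (shut) to 1 (fully open). A call has 1 to 10 rows; each row shifts and turns the commanded pose from where the row before left it, along the tool's axes as they then stand; what a row does not reach is not made up. Full scale, the value 1, is 0.03 m for a shift and 0.08 rad for a turn. A row lasts 1/12 s, in which the tool goes at most 41.7 mm and 7.16 degrees, less where a joint would pass 70% of its speed; a pose out of reach is approached as far as the arm can. A call with a number of a shift or a turn outside -1 to 1 is refused whole. A call with a gripper value outside its range is refused whole. The fingers move at their own pace and stop on an object; the grip force is fixed at half the most. Time passes only in rows, so rows that do not move let the fingers close. It gives the time, the measured TCP pose, the force, the opening and the grip force at its end, in the units of the state.
- r.get_state(): the state, without advancing time (a new reading comes with each control period).
- r.read_camera(name): name is "scene" or "top"; returns the picture (400x640x3 uint8, blue, green, red); there is no depth.
- r.camera_model(name): a dict with "fx", "fy", "cx", "cy" (pixels), "xyz" and "rotation" of the camera in the world. Camera axes: x right, y up, looking along -z (the intrinsics and any distortion apply to the point x, -y, -z); pixel columns grow to the right and rows downward; lengths in m; the calibration is good to about 2 mm. A picture is of the moment at which its call begins. camera_model takes no time and is no camera call.
- r.finish_job(): hands the job in; it is judged then, once.
The state is a dict: "t": time; "q": joint angles; "dq": joint speeds; "joint_torque": joint torques, N m; "eef_pos": TCP position; "tcp_rot": TCP orientation; "wrist_force": force on the tool from outside, world axes, zero at the start; "ft_torque": the same for the moment, N m; "width": finger opening in m; "grasp_force": force on a finger pad.
Only numpy, scipy, OpenCV 4.12 (cv2) and the standard library are available. Lean on these libraries where they do the work, as an engineer would, in place of code of your own. Each camera call takes 0.05 s, during which the arm holds its last target. There are 200 camera calls.

### The job

The lathe's next two jobs are being recorded by the overhead camera. Point at the plain bored sleeve from above, fingertips just over the middle of its top (a few centimetres at most), and stay there for about two seconds; then point at the flanged bush in the same way, and then press the push button on the recorder box fully down with the fingertips and back off. Touch or lift none of the turned parts, the oil can or the wooden block, and do not come down over the other two parts.

Things in the scene. Friction and masses are not known exactly. Their poses are not given: they have to be found in the camera images.
- tray: Green sheet-metal tray, 240 (x) by 320 (y) by 16 mm high, walls and floor 5 mm thick, fixed to the bench. Origin at the centre of its underside. The four steel turned parts stand in it, in any order, 80 mm or more apart.
- sleeve: The plain bored sleeve: a bright steel tube with straight sides, outside diameter 50 mm, through bore 34 mm, 60 mm high, loose, 0.35 to 0.7 kg. It rests on the tray floor, upright. Origin at the centre of its underside, z up.
- sleeve_top (a point): Centre of the sleeve's open upper end (in the middle of the bore), 60 mm above its underside.
- bush: The flanged bush: steel, a flange 60 mm in diameter and 10 mm thick at the bottom, above it a tube 36 mm in outside diameter, bore 20 mm, 42 mm high in all, loose. It rests on the tray floor, upright. Origin at the centre of its underside, z up.
- bush_top (a point): Centre of the bush's open upper end, 42 mm above its underside.
- slug: Solid steel slug without a bore, 50 mm in diameter, 45 mm high, loose. Not wanted: leave alone. It rests on the tray floor, upright. Origin at the centre of its underside.
- slug_top (a point): Centre of the slug's upper face.
- shaft: Stepped steel shaft standing on its thick end: diameters 40, 26 and 16 mm, 85 mm high, loose. Not wanted: leave alone. It rests on the tray floor, upright. Origin at the centre of its underside.
- shaft_top (a point): Centre of the shaft's upper end, 85 mm above its underside.
- recorder: Recorder box, grey painted steel with an aluminium cover, 126 by 116 mm and 70 mm high, fixed to the bench, to the left or right of the tray. The push button stands in the middle of its top; a short steel conduit leaves its +x side. Origin at the centre of its underside.
- record_top (a point): Centre of the upper face of the black push button on the recorder box; the button is 36 mm in diameter, in a round steel housing, and goes straight down.
- record (a joint): Travel of the push button: 0 when up, 0.006 m when fully down (about 5 N); it springs back up when released.
- oilcan: Aluminium oil can with a bent brass spout, 72 mm in diameter, 143 mm high with its spout, the spout reaching 48 mm out along its own x; loose, on the bench on the other side of the tray from the recorder box. Bystander. Origin at the centre of its underside.
- gaugeblock: Pale wooden block with three holes in its top, 50 by 120 by 45 mm, loose, beyond the tray. Bystander. Origin at the centre of its underside.
There are look-alikes about, which are no part of the job. Leave any blue look-alike of the recorder alone. Leave any green or pink look-alike of the bush alone.

How it is judged:
On the way, in this order (a step that is already met when the one before it is completed fails the run):
1. The pointer dwells above the sleeve: TCP within 20 mm sideways of its top centre and 15 to 75 mm above it (horizontal distance between the grasp point and sleeve_top below 0.02 m and z of the grasp point in the frame of sleeve_top between 0.015 and 0.075 m), for 1.6 s.
2. Then it dwells above the flanged bush in the same way (horizontal distance between the grasp point and bush_top below 0.02 m and z of the grasp point in the frame of bush_top between 0.015 and 0.075 m), for 1.6 s.
3. The fingertips press the recorder's button down (over 4.5 mm) (value of joint record above 0.0045 m and contact force between the fingers and recorder above 0.5 N), for 0.05 s.
At the end, for the whole second after the job is handed in: The button is up again (under 1.5 mm), and the four turned parts, the oil can and the wooden block stand upright (within 0.1 rad), at rest, within 6 mm of where they began (value of joint record below 0.0015 m and distance of each of sleeve, bush, slug, shaft, oilcan, gaugeblock from where it was at the start of the episode below 0.006 m and angle between each of sleeve, bush, slug, shaft, oilcan, gaugeblock's own z axis and vertical below 0.1 rad and linear speed of each of sleeve, bush, slug, shaft, oilcan, gaugeblock below 0.02 m/s); the robot touches nothing.
It fails at once if The robot touches a turned part, the oil can or the wooden block (contact force between any of the fingers, the arm and sleeve above 0.3 N or contact force between any of the fingers, the arm and bush above 0.3 N or contact force between any of the fingers, the arm and slug above 0.3 N or contact force between any of the fingers, the arm and shaft above 0.3 N or contact force between any of the fingers, the arm and oilcan above 0.3 N or contact force between any of the fingers, the arm and gaugeblock above 0.3 N).
It fails at once if A turned part, the oil can or the block is shifted or lifted by more than 8 mm (distance of any of sleeve, bush, slug, shaft, oilcan, gaugeblock from where it was at the start of the episode above 0.008 m).
It fails at once if The tool comes down over the slug or the shaft (TCP within 20 mm sideways and less than 60 mm above its top) ((horizontal distance between the grasp point and slug_top below 0.02 m and z of the grasp point in the frame of slug_top below 0.06 m) or (horizontal distance between the grasp point and shaft_top below 0.02 m and z of the grasp point in the frame of shaft_top below 0.06 m)).
It also fails if it takes over 48 s, if anything falls off the work surface, if the arm or the gripper's body presses on something with over 40 N, if the wrist force passes 120 N, or if a joint passes its speed limit or range.

## Working session

There is one attempt and no reset: what is moved stays moved. The work goes in short steps, Python scripts to look and compute and a tool call to move; the robot and the scene stay as the last step left them, time stands still between calls to the robot, and variables do not carry over. Pictures are saved under pics/ and viewed, at most 10 in all, crops included, and the job is handed in when it is done.

Besides the shell and the picture viewer there is one more tool, called after "Request:" by a JSON object that holds its "op" and its "data". arm_command: Moves the arm, as the interface text tells. Its arguments: {"type":"object","properties":{"travel":{"type":"array"},"angular":{"type":"array"},"grip":{"type":"array"}},"required":["travel","angular","grip"]}

```bash
mkdir -p pics
python3 - <<'E'
from bench import r
import cv2
for n in("scene","top"):
    cv2.imwrite(f"pics/{n}0.png",r.read_camera(n)); m=r.camera_model(n); print(n,m)
s=r.get_state(); print(s["t"],s["eef_pos"],s["tcp_rot"],s["width"])
E
```

```text
scene {'fx': 422.7951737935321, 'fy': 422.7951737935321, 'cx': 321.79861388338685, 'cy': 198.38820479597007, 'xyz': array([ 1.24821473, -0.03771946,  0.8443815 ]), 'rotation': array([0.28310568, 0.24254342, 0.58395421, 0.72112506])}
top {'fx': 479.57035062643337, 'fy': 479.57035062643337, 'cx': 317.9985986751533, 'cy': 193.22626935936586, 'xyz': array([0.31634045, 0.10332082, 1.57286656]), 'rotation': array([-0.05391501,  0.0485192 ,  0.71279032, -0.69761667])}
0.1 [0.16862903 0.62721223 0.22325454] [ 1.31012726e-01  9.91380298e-01 -8.40493448e-04 -2.53822737e-04] 0.09399691017343594
```

View pics/top0.png

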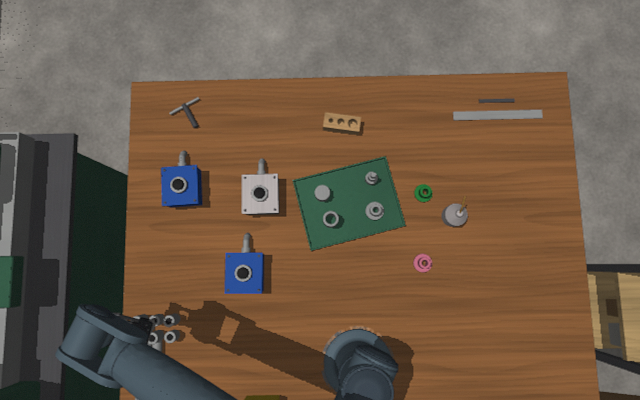

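View pics/scene0.png

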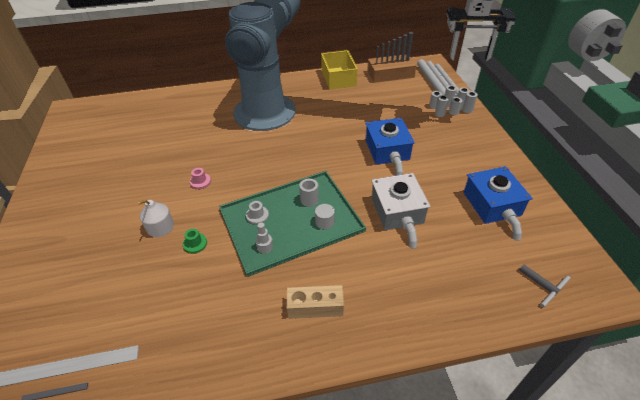

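Top view: sleeve ≈(332,219), bush ≈(375,211), slug ≈(322,193), shaft ≈(372,178), grey recorder button ≈(260,193). Scene view: sleeve ≈(309,187), bush ≈(256,207), button ≈(401,188). I'll zoom in for the top rims.

Run:
```python
import cv2,numpy as np
t=cv2.imread("pics/top0.png")[160:240,240:410]; s=cv2.imread("pics/scene0.png")[165:265,235:435]
f=lambda i,w:cv2.resize(i,None,fx=w,fy=w,interpolation=cv2.INTER_CUBIC)
cv2.imwrite("pics/topc.png",f(t,4)); cv2.imwrite("pics/scenec.png",f(s,4))
```

```text
(no output)
```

View pics/topc.png

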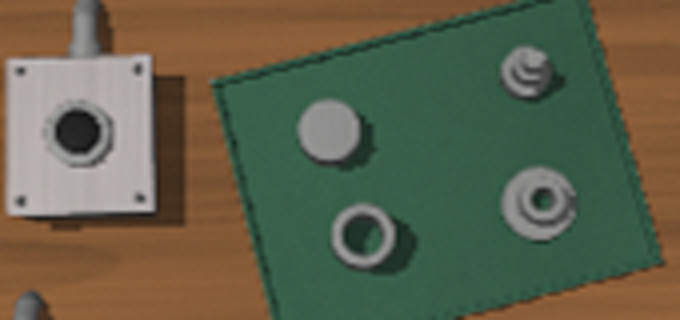

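View pics/scenec.png

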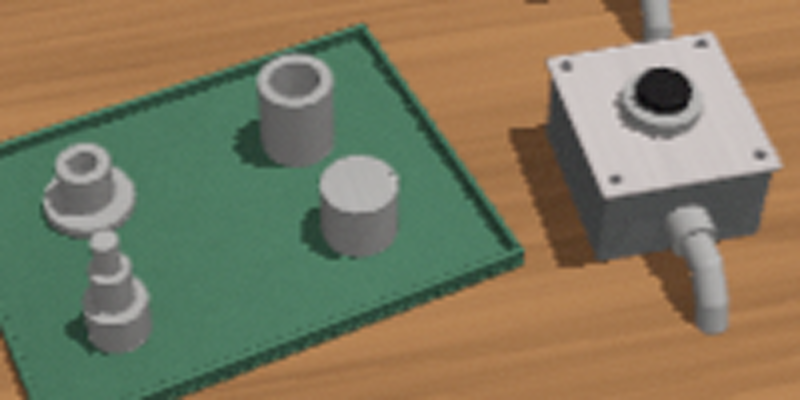

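Zoomed crops show all rims clearly. Top crop: sleeve (364,236), bush tube (544,200), slug (330,132), shaft tip (534,65), button (78,132). Scene crop: (296,81), (83,161), (360,186), (104,241), (664,90). I'll triangulate these.

```bash
cat > h.py <<'E'
import numpy as np
from scipy.spatial.transform import Rotation as R
def ray(m,u,v):
    d=R.from_quat(m["rotation"]).apply([(u-m["cx"])/m["fx"],-(v-m["cy"])/m["fy"],-1]); return np.array(m["xyz"]),d/np.linalg.norm(d)
def tri(a,b):
    A=sum(np.eye(3)-np.outer(d,d) for _,d in(a,b)); y=sum((np.eye(3)-np.outer(d,d))@o for o,d in(a,b)); p=np.linalg.solve(A,y)
    return p,[np.linalg.norm(np.cross(d,p-o)) for o,d in(a,b)]
E
python3 - <<'E'
from bench import r; from h import *
T,S=r.camera_model("top"),r.camera_model("scene"); print({k:v for k,v in T.items() if k not in("xyz","rotation","fx","fy","cx","cy")})
P=dict(sleeve=(364,236,296,81,.065),bush=(544,200,83,161,.047),slug=(330,132,360,186,.05),shaft=(534,65,104,241,.09),button=(78,132,664,90,.085))
s=r.get_state(); Rm=R.from_quat(s["tcp_rot"]); e=np.array(s["eef_pos"])
for n,(a,b,c,d,z) in P.items():
    A=ray(T,240+a/4-.4,160+b/4-.4);B=ray(S,235+c/4-.4,165+d/4-.4)
    p,g=tri(A,B); f=lambda q:(q[0]+q[1]*(z-q[0][2])/q[1][2])[:2].round(4)
    print(n,p.round(4),np.round(g,4),"top@z",f(A),"scene@z",f(B))
print(Rm.as_matrix().round(3))
E
```

```text
{}
sleeve [0.4551 0.074  0.0624] [0.0005 0.0005] top@z [0.4549 0.0745] scene@z [0.4577 0.0732]
bush [ 0.4822 -0.0711  0.0472] [0.0008 0.0008] top@z [ 0.4823 -0.0703] scene@z [ 0.4819 -0.0719]
slug [0.5411 0.099  0.0458] [0.0004 0.0004] top@z [0.5406 0.0994] scene@z [0.5448 0.0978]
shaft [ 0.5852 -0.0633  0.0843] [0.001 0.001] top@z [ 0.5842 -0.0616] scene@z [ 0.59  -0.064]
button [0.5394 0.2966 0.0871] [0.0004 0.0004] top@z [0.5398 0.2973] scene@z [0.5374 0.2971]
[[-0.966  0.26  -0.001]
 [ 0.26   0.966 -0.002]
 [ 0.    -0.002 -1.   ]]
```

Triangulated heights (0.062, 0.047, 0.046, 0.084, 0.087) match the given sizes. From the start, the sleeve is about (-0.421, -0.460) m away in tool x, y.

Request:
{"op": "arm_command", "data": {"travel": [[-0.7, -0.765, 0], [-0.7, -0.765, 0], [-0.7, -0.765, 0], [-0.7, -0.765, 0], [-0.7, -0.765, 0], [-0.7, -0.765, 0], [-0.7, -0.765, 0], [-0.7, -0.765, 0], [-0.7, -0.765, 0], [-0.7, -0.765, 0]], "angular": [[0, 0, 0], [0, 0, 0], [0, 0, 0], [0, 0, 0], [0, 0, 0], [0, 0, 0], [0, 0, 0], [0, 0, 0], [0, 0, 0], [0, 0, 0]], "grip": [0, 0, 0, 0, 0, 0, 0, 0, 0, 0]}}

```text
t: 0.93
eef_pos: [0.3122, 0.35, 0.2239]
tcp_rot: [0.131, 0.991, -0.0, -0.0]
wrist_force: [-0.4, -0.0, -0.1]
width: 0.031
grasp_force: 0.0
```

Request:
{"op": "arm_command", "data": {"travel": [[-0.7, -0.765, 0], [-0.7, -0.765, 0], [-0.7, -0.765, 0], [-0.7, -0.765, 0], [-0.7, -0.765, 0], [-0.7, -0.765, 0], [-0.7, -0.765, 0], [-0.7, -0.765, 0], [-0.7, -0.765, 0], [-0.7, -0.765, 0]], "angular": [[0, 0, 0], [0, 0, 0], [0, 0, 0], [0, 0, 0], [0, 0, 0], [0, 0, 0], [0, 0, 0], [0, 0, 0], [0, 0, 0], [0, 0, 0]], "grip": [0, 0, 0, 0, 0, 0, 0, 0, 0, 0]}}

```text
t: 1.77
eef_pos: [0.4554, 0.0738, 0.224]
tcp_rot: [0.131, 0.991, 0.0, -0.0]
wrist_force: [0.8, 1.4, 0.2]
width: 0.0007
grasp_force: 0.0
```

Request:
{"op": "arm_command", "data": {"travel": [[0, 0, 0], [0, 0, 0]], "angular": [[0, 0, 0], [0, 0, 0]], "grip": [0, 0]}}

```text
t: 1.93
eef_pos: [0.4553, 0.0744, 0.2239]
tcp_rot: [0.132, 0.991, 0.0, -0.001]
wrist_force: [-0.1, 0.6, 0.4]
width: 0.0005
grasp_force: 0.0
```

Request:
{"op": "arm_command", "data": {"travel": [[0, 0, 0.4], [0, 0, 0.7], [0, 0, 0.8], [0, 0, 0.8], [0, 0, 0.7], [0, 0, 0.3], [0, 0, 0], [0, 0, 0], [0, 0, 0], [0, 0, 0]], "angular": [[0, 0, 0], [0, 0, 0], [0, 0, 0], [0, 0, 0], [0, 0, 0], [0, 0, 0], [0, 0, 0], [0, 0, 0], [0, 0, 0], [0, 0, 0]], "grip": [0, 0, 0, 0, 0, 0, 0, 0, 0, 0]}}

```text
t: 2.77
eef_pos: [0.4563, 0.0755, 0.1147]
tcp_rot: [0.131, 0.991, 0.0, 0.001]
wrist_force: [0.3, 0.8, 0.0]
width: 0.0003
grasp_force: 0.0
```

Run:
```python
from bench import r; import cv2,numpy as np
f=lambda i:cv2.resize(i,(800,400),interpolation=cv2.INTER_CUBIC)
a=r.read_camera("scene")[120:280,180:460]
cv2.imwrite("pics/chk1.png",cv2.resize(a,None,fx=2.5,fy=2.5,interpolation=cv2.INTER_CUBIC))
```

```text
(no output)
```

View pics/chk1.png

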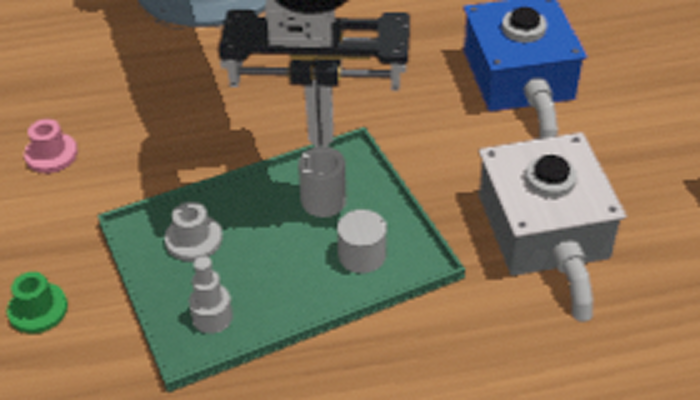

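The closed fingertips are just above the middle of the sleeve (crop ≈(320,150)) and nothing has moved. I'll hold there, then move to the bush.

Request:
{"op": "arm_command", "data": {"travel": [[0, 0, 0], [0, 0, 0], [0, 0, 0], [0, 0, 0], [0, 0, 0], [0, 0, 0], [0, 0, 0], [0, 0, 0], [0, 0, 0], [0, 0, 0]], "angular": [[0, 0, 0], [0, 0, 0], [0, 0, 0], [0, 0, 0], [0, 0, 0], [0, 0, 0], [0, 0, 0], [0, 0, 0], [0, 0, 0], [0, 0, 0]], "grip": [0, 0, 0, 0, 0, 0, 0, 0, 0, 0]}}

```text
t: 3.65
eef_pos: [0.4552, 0.0753, 0.1132]
tcp_rot: [0.131, 0.991, 0.0, -0.0]
wrist_force: [0.3, -0.1, -1.6]
width: 0.0005
grasp_force: 0.0
```

Request:
{"op": "arm_command", "data": {"travel": [[0, 0, 0], [0, 0, 0], [0, 0, 0], [0, 0, 0], [0, 0, 0], [0, 0, 0], [0, 0, 0], [0, 0, 0], [0, 0, 0], [0, 0, 0]], "angular": [[0, 0, 0], [0, 0, 0], [0, 0, 0], [0, 0, 0], [0, 0, 0], [0, 0, 0], [0, 0, 0], [0, 0, 0], [0, 0, 0], [0, 0, 0]], "grip": [0, 0, 0, 0, 0, 0, 0, 0, 0, 0]}}

```text
t: 4.48
eef_pos: [0.4552, 0.0753, 0.1132]
tcp_rot: [0.131, 0.991, -0.0, -0.0]
wrist_force: [0.3, 0.6, -0.2]
width: 0.0004
grasp_force: 0.0
```

Request:
{"op": "arm_command", "data": {"travel": [[0, 0, 0], [0, 0, 0], [-0.26, -0.56, 0], [-0.26, -0.56, 0], [-0.26, -0.56, 0], [-0.26, -0.56, 0], [-0.26, -0.56, 0], [-0.26, -0.56, 0], [-0.26, -0.56, 0.1], [-0.26, -0.56, 0.2]], "angular": [[0, 0, 0], [0, 0, 0], [0, 0, 0], [0, 0, 0], [0, 0, 0], [0, 0, 0], [0, 0, 0], [0, 0, 0], [0, 0, 0], [0, 0, 0]], "grip": [0, 0, 0, 0, 0, 0, 0, 0, 0, 0]}}

```text
t: 5.32
eef_pos: [0.4812, -0.0718, 0.1049]
tcp_rot: [0.131, 0.991, -0.0, 0.001]
wrist_force: [0.6, 0.7, -0.3]
width: 0.0007
grasp_force: 0.0
```

Request:
{"op": "arm_command", "data": {"travel": [[0, 0, 0], [0, 0, 0], [0, 0, 0]], "angular": [[0, 0, 0], [0, 0, 0], [0, 0, 0]], "grip": [0, 0, 0]}}

```text
t: 5.57
eef_pos: [0.4804, -0.0702, 0.1042]
tcp_rot: [0.131, 0.991, 0.0, -0.0]
wrist_force: [-0.6, -0.3, 0.4]
width: 0.0004
grasp_force: 0.0
```

Request:
{"op": "arm_command", "data": {"travel": [[0, 0, 0], [0, 0, 0], [0, 0, 0], [0, 0, 0], [0, 0, 0], [0, 0, 0], [0, 0, 0], [0, 0, 0], [0, 0, 0], [0, 0, 0]], "angular": [[0, 0, 0], [0, 0, 0], [0, 0, 0], [0, 0, 0], [0, 0, 0], [0, 0, 0], [0, 0, 0], [0, 0, 0], [0, 0, 0], [0, 0, 0]], "grip": [0, 0, 0, 0, 0, 0, 0, 0, 0, 0]}}

```text
t: 6.4
eef_pos: [0.4805, -0.0707, 0.1042]
tcp_rot: [0.131, 0.991, 0.0, -0.0]
wrist_force: [0.5, 0.4, -0.3]
width: 0.0003
grasp_force: 0.0
```

Request:
{"op": "arm_command", "data": {"travel": [[0, 0, 0], [0, 0, 0], [0, 0, 0], [0, 0, 0], [0, 0, 0], [0, 0, 0], [0, 0, 0], [0, 0, 0], [0, 0, 0], [0, 0, 0]], "angular": [[0, 0, 0], [0, 0, 0], [0, 0, 0], [0, 0, 0], [0, 0, 0], [0, 0, 0], [0, 0, 0], [0, 0, 0], [0, 0, 0], [0, 0, 0]], "grip": [0, 0, 0, 0, 0, 0, 0, 0, 0, 0]}}

```text
t: 7.23
eef_pos: [0.4805, -0.0706, 0.1042]
tcp_rot: [0.131, 0.991, 0.0, -0.0]
wrist_force: [0.5, -0.6, 0.2]
width: 0.0005
grasp_force: 0.0
```

Request:
{"op": "arm_command", "data": {"travel": [[0, 0, 0], [0, 0, 0], [0, 0, -0.4], [0, 0, -0.9], [0, 0, -0.9], [0, 0, -0.9], [0, 0, -0.8], [0, 0, 0], [0, 0, 0]], "angular": [[0, 0, 0], [0, 0, 0], [0, 0, 0], [0, 0, 0], [0, 0, 0], [0, 0, 0], [0, 0, 0], [0, 0, 0], [0, 0, 0]], "grip": [0, 0, 0, 0, 0, 0, 0, 0, 0]}}

```text
t: 7.98
eef_pos: [0.4813, -0.0709, 0.2226]
tcp_rot: [0.131, 0.991, -0.0, 0.002]
wrist_force: [-0.4, 0.2, -1.1]
width: 0.0007
grasp_force: 0.0
```

Request:
{"op": "arm_command", "data": {"travel": [[0.08, 0.82, 0], [0.08, 0.82, 0], [0.08, 0.82, 0], [0.08, 0.82, 0], [0.08, 0.82, 0], [0.08, 0.82, 0], [0.08, 0.82, 0], [0.08, 0.82, 0], [0.08, 0.82, 0], [0.08, 0.82, 0]], "angular": [[0, 0, 0], [0, 0, 0], [0, 0, 0], [0, 0, 0], [0, 0, 0], [0, 0, 0], [0, 0, 0], [0, 0, 0], [0, 0, 0], [0, 0, 0]], "grip": [0, 0, 0, 0, 0, 0, 0, 0, 0, 0]}}

```text
t: 8.82
eef_pos: [0.5202, 0.1743, 0.2188]
tcp_rot: [0.131, 0.991, -0.0, -0.002]
wrist_force: [-0.4, -0.5, -0.6]
width: 0.0004
grasp_force: 0.0
```

Request:
{"op": "arm_command", "data": {"travel": [[0.1, 0.82, 0], [0.1, 0.82, 0], [0.1, 0.82, 0], [0.1, 0.82, 0], [0.1, 0.82, 0], [0, 0, 0], [0, 0, 0], [0, 0, 0]], "angular": [[0, 0, 0], [0, 0, 0], [0, 0, 0], [0, 0, 0], [0, 0, 0], [0, 0, 0], [0, 0, 0], [0, 0, 0]], "grip": [0, 0, 0, 0, 0, 0, 0, 0]}}

```text
t: 9.48
eef_pos: [0.538, 0.2951, 0.2195]
tcp_rot: [0.131, 0.991, -0.001, -0.001]
wrist_force: [-0.0, -0.1, 0.1]
width: 0.0003
grasp_force: 0.0
```

Request:
{"op": "arm_command", "data": {"travel": [[0, 0.05, 0.5], [0, 0, 0.8], [0, 0, 0.8], [0, 0, 0.8], [0, 0, 0.5], [0, 0, 0], [0, 0, 0], [0, 0, 0]], "angular": [[0, 0, 0], [0, 0, 0], [0, 0, 0], [0, 0, 0], [0, 0, 0], [0, 0, 0], [0, 0, 0], [0, 0, 0]], "grip": [0, 0, 0, 0, 0, 0, 0, 0]}}

```text
t: 10.15
eef_pos: [0.5399, 0.2968, 0.1205]
tcp_rot: [0.131, 0.991, 0.0, 0.001]
wrist_force: [0.2, -0.4, 1.0]
width: 0.0002
grasp_force: 0.0
```

Run:
```python
from bench import r; import cv2
a=r.read_camera("scene")[100:260,330:530]
cv2.imwrite("pics/chk2.png",cv2.resize(a,None,fx=3,fy=3,interpolation=cv2.INTER_CUBIC))
```

```text
(no output)
```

View pics/chk2.png

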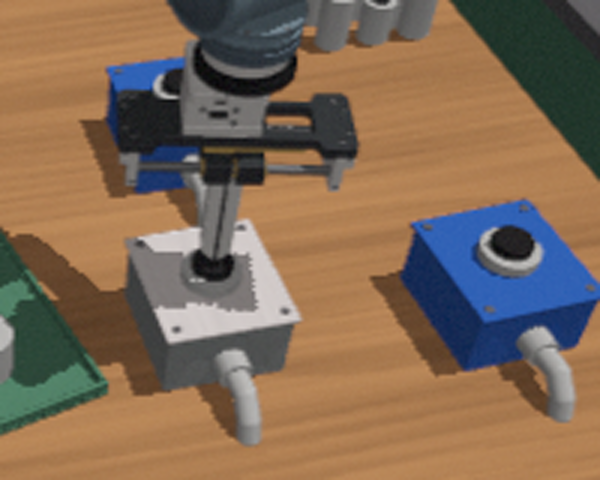

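The fingertips are directly over the grey recorder's black button (crop ≈(212,262)). Next I'll press slowly.

Request:
{"op": "arm_command", "data": {"travel": [[0, 0, 0.2], [0, 0, 0.2], [0, 0, 0.1], [0, 0, 0.05], [0, 0, 0.05], [0, 0, 0]], "angular": [[0, 0, 0], [0, 0, 0], [0, 0, 0], [0, 0, 0], [0, 0, 0], [0, 0, 0]], "grip": [0, 0, 0, 0, 0, 0]}}

```text
t: 10.7
eef_pos: [0.5404, 0.2976, 0.1048]
tcp_rot: [0.131, 0.991, 0.0, 0.001]
wrist_force: [-4.8, -2.8, 16.3]
width: 0.0008
grasp_force: 8.4
```

Request:
{"op": "arm_command", "data": {"travel": [[0, 0, 0.07], [0, 0, 0], [0, 0, 0]], "angular": [[0, 0, 0], [0, 0, 0], [0, 0, 0]], "grip": [0, 0, 0]}}

```text
t: 10.95
eef_pos: [0.5406, 0.2976, 0.1046]
tcp_rot: [0.131, 0.991, -0.0, 0.001]
wrist_force: [-8.9, -5.0, 27.1]
width: 0.0005
grasp_force: 13.2
```

Stiff stop at TCP z 0.1046 with 27 N, so something is bottomed. I'll back off in small steps to see whether the 6 mm spring travel is there.

Request:
{"op": "arm_command", "data": {"travel": [[0, 0, -0.15], [0, 0, 0], [0, 0, 0]], "angular": [[0, 0, 0], [0, 0, 0], [0, 0, 0]], "grip": [0, 0, 0]}}

```text
t: 11.2
eef_pos: [0.5404, 0.2976, 0.1051]
tcp_rot: [0.131, 0.991, 0.001, 0.002]
wrist_force: [1.7, 0.2, 4.9]
width: 0.0002
grasp_force: 2.4
```

Request:
{"op": "arm_command", "data": {"travel": [[0, 0, -0.07], [0, 0, 0], [0, 0, 0]], "angular": [[0, 0, 0], [0, 0, 0], [0, 0, 0]], "grip": [0, 0, 0]}}

```text
t: 11.45
eef_pos: [0.54, 0.2975, 0.1063]
tcp_rot: [0.131, 0.991, 0.001, 0.001]
wrist_force: [3.4, 0.8, 4.5]
width: 0.0005
grasp_force: 2.0
```

Request:
{"op": "arm_command", "data": {"travel": [[0, 0, -0.07], [0, 0, 0], [0, 0, 0]], "angular": [[0, 0, 0], [0, 0, 0], [0, 0, 0]], "grip": [0, 0, 0]}}

```text
t: 11.7
eef_pos: [0.5391, 0.2973, 0.1077]
tcp_rot: [0.131, 0.991, -0.0, -0.0]
wrist_force: [2.3, 1.8, 3.0]
width: 0.0008
grasp_force: 1.6
```

Request:
{"op": "arm_command", "data": {"travel": [[0, 0, -0.1], [0, 0, 0], [0, 0, 0]], "angular": [[0, 0, 0], [0, 0, 0], [0, 0, 0]], "grip": [0, 0, 0]}}

```text
t: 11.95
eef_pos: [0.5384, 0.2971, 0.1103]
tcp_rot: [0.131, 0.991, -0.0, -0.001]
wrist_force: [0.5, -0.3, 1.8]
width: 0.0007
grasp_force: 0.9
```

The force falls from 4.9 N to 1.8 N over about 5 mm. That is the button's spring, so the button was fully down. I'll retreat.

Request:
{"op": "arm_command", "data": {"travel": [[0, 0, -0.3], [0, 0, -0.7], [0, 0, -0.8], [0, 0, -0.8], [0, 0, -0.5], [0, 0, 0], [0, 0, 0], [0, 0, 0]], "angular": [[0, 0, 0], [0, 0, 0], [0, 0, 0], [0, 0, 0], [0, 0, 0], [0, 0, 0], [0, 0, 0], [0, 0, 0]], "grip": [0, 0, 0, 0, 0, 0, 0, 0]}}

```text
t: 12.62
eef_pos: [0.538, 0.2969, 0.2021]
tcp_rot: [0.131, 0.991, -0.001, -0.001]
wrist_force: [0.8, 0.1, -0.4]
width: 0.0002
grasp_force: 0.0
```

Run:
```python
from bench import r
s=r.get_state(); print(s["eef_pos"],s["wrist_force"])
print(r.finish_job())
```

```text
[0.5379913  0.29694906 0.20209982] [ 0.75844451  0.06694007 -0.39785397]
the job is handed in; nothing more can be done
None
```

I held the pointer over the sleeve and then the bush for about two seconds each, pressed the recorder button fully down, backed off, and handed the job in at about 12.6 s; no verdict was returned.

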